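# Unlock the dust chamber and hold its sprung hood just under the balance point

### The arm

A 6-joint arm with a two-finger parallel gripper is mounted at the origin on a cart in front of the work surface, level with it; the furniture and walls round the work are solid. World frame = base frame: x ahead of the robot, y to its left, z up, the work surface at z = 0. Lengths are in m, angles in rad, forces in N, time in s.
With the tool pointing down it reaches from about 0.25 to 0.725 m from the base axis. Payload 4 kg.
Tool frame: the origin (TCP) lies at the very end of the fingers, on their centre line; the grasp point (between the pads) lies 19 mm behind it; z points along the fingers, y is the line along which they close (so a half turn about z gives the same grasp; the last joint's range is limited). The gripper opens to 85 mm and grips with 20 to 120 N. Pads are 22 mm wide; open, the fingers measure 114 mm over their backs; the gripper's body (76 mm by 85 mm) begins 54 mm behind the grasp point. The pads swing forward as they close: fully open they stand 13 mm farther back than shut.
Start: joints at [1.115, 0.241, 0.005, 1.335, 0, 1.571], TCP at [0.22, 0.449, 0.231] pointing down, gripper open.
Joint ranges: [-2.72, 2.72], [-1.05, 1.87], [-1.09, 1.28], [-1.99, 2.15], [-1.42, 1.44], [-3.14, 3.14]. Speed limits (rad/s): [2.79, 2.79, 3.14, 3.14, 3.14, 3.14].

### API

Orientations are given as a unit quaternion [x, y, z, w].
In Python, from workcell import bot, vision, workorder, boxes_of gives the robot as it stands.
- The arm moves only by the tool send_rows, never from a script. Its argument "motion" is text: rows parted by semicolons, each of 5 numbers parted by spaces: the closure, from -1 (fully open) to 1 (shut), so that 0 is half open, then the shift along the tool's x, y, z in cm, then the turn about the tool's z in rad. In form: claw x y z twist; .... A call has 1 to 5 rows; each row is the pose to reach, as a shift and turn from the pose commanded when the call began, along the tool's axes at that moment; what a row does not reach only later rows make up. A row lasts 1/10 s, in which the tool goes at most 50 mm and 8.59 degrees, less where a joint would pass 70% of its speed; a pose out of reach is approached as far as the arm can. A call with a gripper value outside its range is refused whole. The fingers move at their own pace and stop on an object; the grip force is fixed at half the most. Time passes only in rows, so rows that repeat a pose let the fingers close. It gives the time, the measured TCP pose, the force, the opening and the grip force at its end, in the units of the state.
- bot.get_obs(): the state, without advancing time (a new reading comes with each control period).
- vision.camera(name): name is "scene" or "top" or "wrist"; returns the picture (400x640x3 uint8, red, green, blue); there is no depth.
- vision.camera_model(name): a dict with "fov_y" (degrees; the focal length in pixels is half the picture's height over the tangent of half this angle, whatever the lens; pixels are square), "cx", "cy" (the principal point, pixels), "world_from_camera" (4x4, takes a point from camera to world coordinates); the wrist camera has in their place "hand_eye" (4x4, takes a point from camera to tool coordinates, whose origin is the TCP and whose axes are the flange's). Camera axes: x right, y down, z forward; pixel columns grow to the right and rows downward; lengths in m; the calibration is good to about 2 mm. A picture is of the moment at which its call begins: read the wrist's pose just before it. camera_model takes no time and is no camera call.
- workorder.job_done(): hands the job in; it is judged then, once.
Trained networks look in the newest picture that a camera, given by its name, has taken for a name from the list of things; names that differ only in an ending like _2 or _b are one class to them, and where a whole thing is asked for, a point or a joint stands for the part that bears it (a point fixed in the world has none). Each returns a list of dicts, best first, with "conf" (0 to 1); they miss things now and then, are a little off and sometimes report something else, mostly with a low value. They report only what shows in the picture. A call takes as long as a camera call.
- boxes_of(camera, target): "rect" ([centre column, centre row, width, height] in pixels, round what is visible of it).
The state is a dict: "clock": time; "joint_pos": joint angles; "joint_vel": joint speeds; "tau": joint torques, N m; "eef_pos": TCP position; "tool_rot": TCP orientation; "ft_force": force on the tool from outside, world axes, zero at the start; "ft_torque": the same for the moment, N m; "grip_width": finger opening in m; "grasp_force": force on a finger pad.
Only numpy, scipy, OpenCV 4.12 (cv2) and the standard library are available. Lean on these libraries where they do the work, as an engineer would, in place of code of your own. Each camera call takes 0.05 s, during which the arm holds its last target. There are 200 camera calls.

### The job

Slide the blue locking carriage away from the dust chamber along its rail until it rests against the black end stop, which frees the sprung clear hood. Then raise the hood by its black front bar until its yellow pointer is clearly past the red balance mark, but never let it fly up to its own stop, and bring it back down to just below the balance point, pointer in the green band, so that it would shut by itself once a colleague has taken the watch. Finish there, still holding the hood's bar and keeping still, with the carriage still at its stop and the loose things on the bench left where they were.

Things in the scene. Friction and masses are not known exactly. Their poses are not given: they have to be found in the camera images.
- chamber: Grey open box 150 (x) x 160 (y) x 68 mm, fixed to the bench, under a clear hood; a watch lies in it on a blue cushion. Origin: centre of its underside, on the bench. Its -x is the front with the bar, +y the side with the quadrant (94 to 110 mm from the centre, up to 190 mm high, clear of bar and knob), -y the side with the rail. Place and yaw vary.
- rail_stop (a point): Inner face of the black rubber stop at the outer end of the carriage's rail, 215 mm to chamber -y of the box's centre, 80 mm above the bench (stop: 40 mm wide, top at 97 mm). The rail runs along the chamber's y, 20 mm in front of the box's centre, its top 69 mm high.
- carriage (a joint): Locking carriage on the rail, in m: 0 = fully inward, 0.078 = against the end stop; starts between 0 and 0.015 and grows outward (chamber's -y). Sliding friction about 1.5 N, no spring. Its steel tongue lies over the hood's right edge and blocks the hood until the carriage is past about 0.032.
- carriage_knob (a point): Centre of the upright black knob of the carriage, where it is gripped: a round knob of diameter 22 mm, 30 mm tall, its centre 125 mm and its top 138 mm above the bench, on a blue block 50 x 44 mm whose top is at 100 mm.
- hood (a joint): Angle of the sprung hood, rad: 0 = shut (level), 1.40 = open stop. Balance point 0.80 (red mark on the quadrant): below it the hood falls shut by itself, above it the springs push it up to the stop (1 N at the bar when shut, 0.3 N at 0.65, 2 N outward when open; light damping). Beyond 0.88 is clearly past; beyond 1.30 it has flown to its stop.
- balance_mark (a point): Red mark on the white quadrant, at the hood angle 0.80, 110 mm from the hinge axis. Below it the green band spans hood angles 0.56 to 0.76. A thin yellow pointer on the hood, between hood and quadrant, shows the hood's angle on it.
- hood_bar (a point): Middle of the hood's black front bar: a round bar of diameter 12 mm, 120 mm long along the chamber's y, carried by two 10 mm rods so that there is 48 mm of clear space between it and the hood's front edge. 210 mm from the hinge axis, 76 mm above the bench when shut. Being round, it can turn in a grip from above as the hood rises.
- hood_hinge (a point): Middle of the hinge axis: at the far (+x) edge of the chamber, 75 mm behind its centre and 76 mm above the bench; the axis is the chamber's y. The bar moves up and back round it: at angle q the bar is 210*cos(q) mm in front of (chamber's -x) and 210*sin(q) mm above it.
- loupe: black eye loupe, 35 mm wide, 29 mm tall, loose bystander; origin under its centre
- tape: roll of tape, 52 mm wide, 15 mm tall, loose bystander; origin under its centre
- tin: round white tin, 69 mm wide, 20 mm tall, loose bystander; origin under its centre
- book: dark brown notebook 144 x 96 x 13 mm lying flat, loose bystander; origin under its centre
- cork: cork block 60 x 90 x 24 mm, loose bystander; origin under its centre

How it is judged:
By the outcome, as a careful person would: the job done as asked, in the order asked, and still so for the second after the job is handed in, while the arm keeps its last pose, push and grip.
It also fails if it takes over 51 s, if anything falls off the work surface, if the arm or the gripper's body presses on something with over 40 N, if the wrist force passes 120 N, or if a joint passes its speed limit or range.

## Working session

There is one attempt and no reset: what is moved stays moved. The work goes in short steps, Python scripts to look and compute and a tool call to move; the robot and the scene stay as the last step left them, time stands still between calls to the robot, and variables do not carry over. Pictures are saved under pics/ and viewed, at most 10 in all, crops included, and the job is handed in when it is done.

Besides the shell and the picture viewer there is one more tool, called after "Request:" as name(argument=value, ...) on one line, values as JSON. send_rows: Moves the arm, as the interface text tells. Its arguments: {"type":"object","properties":{"motion":{"type":"string"}},"required":["motion"]}

```bash
mkdir -p pics; python3 - <<'E'
from workcell import bot, vision, boxes_of
import cv2, numpy as np
for n in ("top","scene"):
    im=vision.camera(n); cv2.imwrite(f"pics/{n}0.png",im[:,:,::-1])
    m=vision.camera_model(n); print(n,m["fov_y"],m["cx"],m["cy"],np.round(m["world_from_camera"],4).tolist())
    for t in("chamber","carriage_knob","hood_bar","rail_stop","balance_mark","loupe","cork","tin","tape","book"):
        print(n,t,[(np.round(b["rect"]).tolist(),round(b["conf"],2)) for b in boxes_of(n,t)[:2]])
o=bot.get_obs(); print({k:np.round(v,3).tolist() for k,v in o.items()})
E
```

```text
top 42.65973010442786 310.0378174077486 194.15689393870565 [[0.0265, -0.9943, 0.1029, 0.4472], [-0.9994, -0.0242, 0.0237, -0.0122], [-0.021, -0.1035, -0.9944, 1.4549], [0.0, 0.0, 0.0, 1.0]]
top chamber [([249.0, 186.0, 133.0, 94.0], 0.89)]
top carriage_knob [([268.0, 190.0, 36.0, 12.0], 0.67)]
top hood_bar [([234.0, 194.0, 66.0, 79.0], 0.95)]
top rail_stop [([250.0, 186.0, 137.0, 94.0], 0.92)]
top balance_mark [([232.0, 192.0, 65.0, 83.0], 0.73), ([252.0, 187.0, 135.0, 93.0], 0.69)]
top loupe [([386.0, 250.0, 11.0, 14.0], 0.65), ([233.0, 194.0, 66.0, 78.0], 0.45)]
top cork [([442.0, 253.0, 38.0, 21.0], 0.62)]
top tin [([319.0, 136.0, 23.0, 26.0], 0.55)]
top tape [([404.0, 232.0, 19.0, 19.0], 0.7), ([249.0, 186.0, 133.0, 97.0], 0.4)]
top book [([309.0, 262.0, 40.0, 54.0], 0.91)]
scene 43.55266718947181 311.3629404469128 195.4742678279326 [[0.8432, -0.42, 0.3355, 0.1277], [-0.5373, -0.6388, 0.5507, -0.7811], [-0.017, -0.6447, -0.7643, 1.2077], [0.0, 0.0, 0.0, 1.0]]
scene chamber [([272.0, 164.0, 82.0, 122.0], 0.83)]
scene carriage_knob [([292.0, 179.0, 30.0, 26.0], 0.93)]
scene hood_ba
[... 156 characters left out ...]
], 0.36)]
scene balance_mark [([275.0, 164.0, 86.0, 118.0], 0.7)]
scene loupe []
scene cork [([333.0, 339.0, 42.0, 37.0], 0.75)]
scene tin [([359.0, 197.0, 23.0, 15.0], 0.87), ([332.0, 339.0, 40.0, 36.0], 0.67)]
scene tape [([331.0, 297.0, 21.0, 22.0], 0.55)]
scene book [([254.0, 248.0, 64.0, 51.0], 0.93), ([358.0, 196.0, 22.0, 19.0], 0.6)]
{'clock': 1.1, 'joint_pos': [1.115, 0.241, 0.005, 1.335, -0.0, 1.571], 'joint_vel': [-0.001, -0.003, 0.0, -0.0, -0.0, 0.001], 'tau': [0.0, -37.222, 25.269, 0.001, 0.0, -0.0], 'eef_pos': [0.22, 0.449, 0.231], 'tool_rot': [0.226, 0.974, 0.0, 0.0], 'ft_force': [0.154, -0.991, 0.606], 'ft_torque': [0.004, 0.043, 0.05], 'grasp_force': 0.0, 'grip_width': 0.086}
```

```bash
python3 - <<'E'
import cv2
a=cv2.imread("pics/top0.png")[110:290,160:400]; b=cv2.imread("pics/scene0.png")[80:240,200:400]
cv2.imwrite("pics/c0.png",cv2.resize(a,(800,600),interpolation=cv2.INTER_CUBIC)); cv2.imwrite("pics/c1.png",cv2.resize(b,(750,600),interpolation=cv2.INTER_CUBIC))
E
```

```text
(no output)
```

View pics/c0.png

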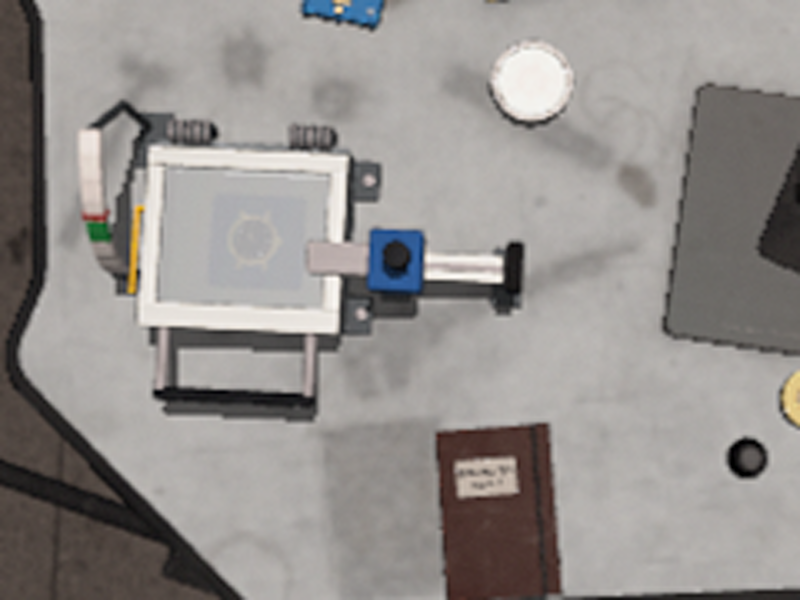

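View pics/c1.png

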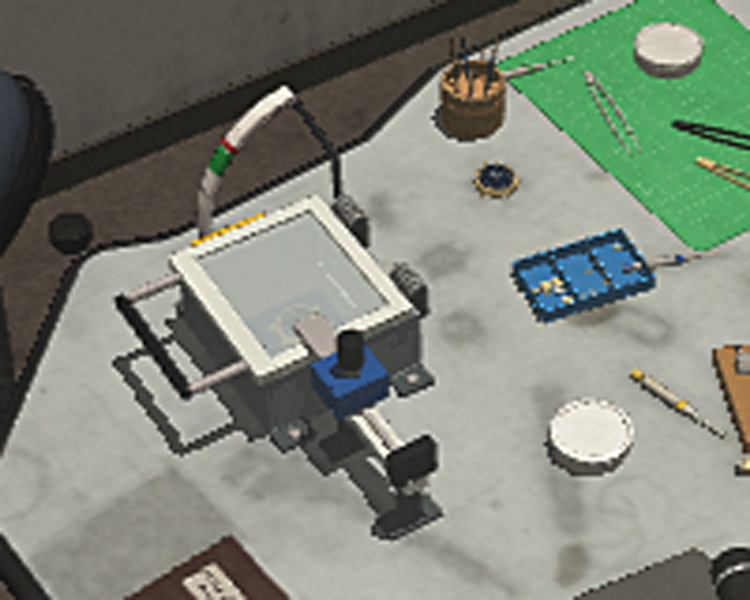

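The pictures show the chamber at the left. In top pixels the knob is at about (279,187), the bar ends at (209,228) and (254,231), and the stop's inner face at (312,190). I'll fit the pose.

```bash
cat > h.py <<'E'
import numpy as np
from workcell import vision
from scipy.optimize import least_squares
def proj(m,P,T=None):
    T=np.array(m["world_from_camera"]) if T is None else T
    c=np.linalg.inv(T)@np.append(P,1); f=200/np.tan(np.radians(m["fov_y"]/2))
    return np.array([m["cx"]+f*c[0]/c[2],m["cy"]+f*c[1]/c[2]])
def W(p,q):
    c,s=np.cos(p[2]),np.sin(p[2]); return np.array([p[0]+c*q[0]-s*q[1],p[1]+s*q[0]+c*q[1],q[2]])
E
python3 - <<'E'
from h import *
M={n:vision.camera_model(n) for n in("top","scene")}
t=lambda u,v:(160+u*.3,110+v*.3); s=lambda u,v:(200+u/3.75,80+v/3.75)
obs=[("top",(-.135,.06,.076),t(165,394)),("top",(-.135,-.06,.076),t(315,402)),("top",(-.02,None,.138),t(396,254)),
("top",(-.02,-.215,.097),t(507,264)),("scene",(-.135,.06,.076),s(122,300)),("scene",(-.135,-.06,.076),s(186,392)),("scene",(-.02,None,.138),s(350,337))]
def r(p): return np.concatenate([proj(M[n],W(p,[p[3] if a is None else a for a in q]))-uv for n,q,uv in obs])
z=least_squares(r,[.45,.2,0,-.12],loss="soft_l1"); p=z.x
print(p.round(4),r(p).reshape(-1,2).round(1).tolist())
for q in[(-.02,p[3],.125),(-.02,-.215,.08),(-.135,0,.076),(.075,0,.076)]: print(W(p,q).round(4))
E
```

```text
[ 0.6256  0.2281 -0.0179 -0.1278] [[-0.3, -0.3], [-1.1, -0.8], [0.0, -0.4], [0.6, -0.2], [-0.4, 1.2], [-0.2, 0.9], [-0.6, 0.5]]
[0.6034 0.1007 0.125 ]
[0.6018 0.0135 0.08  ]
[0.4907 0.2305 0.076 ]
[0.7006 0.2268 0.076 ]
```

Request:
send_rows(motion="-1 -49.7 -14.4 0 0; -1 -49.7 -14.4 0 0; -1 -49.7 -14.4 0 0; -1 -49.7 -14.4 0 0; -1 -49.7 -14.4 0 0")

```text
clock: 1.6
eef_pos: [0.4063, 0.2794, 0.2315]
tool_rot: [0.226, 0.974, 0.0, 0.0]
ft_force: [0.5, 0.8, -0.1]
grip_width: 0.0855
grasp_force: 0.0
```

Request:
send_rows(motion="-1 -25.7 -7.4 0 0; -1 -25.7 -7.4 0 0; -1 -25.7 -7.4 0 0; -1 -25.7 -7.4 0 0; -1 -25.7 -7.4 0 0")

```text
clock: 2.1
eef_pos: [0.5917, 0.1113, 0.2314]
tool_rot: [0.226, 0.974, 0.0, 0.0]
ft_force: [1.3, 0.1, -0.1]
grip_width: 0.0855
grasp_force: 0.0
```

Request:
send_rows(motion="-1 0 0 0 0.15; -1 0 0 0 0.3; -1 0 0 0 0.45; -1 0 0 0 0.6; -1 0 0 0 0.7")

```text
clock: 2.6
eef_pos: [0.5904, 0.1128, 0.2311]
tool_rot: [0.548, 0.836, -0.0, -0.0]
ft_force: [0.0, -0.2, 0.0]
grip_width: 0.0852
grasp_force: 0.0
```

Request:
send_rows(motion="-1 0 0 0 0.15; -1 0 0 0 0.3; -1 0 0 0 0.43; -1 0 0 0 0.43")

```text
clock: 3.0
eef_pos: [0.5903, 0.1129, 0.2312]
tool_rot: [0.712, 0.702, -0.0, -0.0]
ft_force: [0.1, 0.8, -0.1]
grip_width: 0.0856
grasp_force: 0.0
```

```bash
python3 - <<'E'
from h import *
from workcell import bot
import cv2
from scipy.spatial.transform import Rotation as R
o=bot.get_obs(); im=vision.camera("wrist"); m=vision.camera_model("wrist")
T=np.eye(4);T[:3,:3]=R.from_quat(o["tool_rot"]).as_matrix();T[:3,3]=o["eef_pos"];T=T@np.array(m["hand_eye"])
p=[.6256,.2281,-.0179]
im=np.ascontiguousarray(im[:,:,::-1])
for q in[(-.02,-.1278,.138),(-.02,-.215,.097),(-.135,-.06,.076),(-.135,.06,.076)]:
    u=proj(m,W(p,q),T);print(q,u.round(1));cv2.drawMarker(im,tuple(int(a) for a in u.round()),(255,0,255),0,12)
cv2.imwrite("pics/w0.png",im)
E
```

```text
(-0.02, -0.1278, 0.138) [339.4 221.6]
(-0.02, -0.215, 0.097) [336. 290.]
(-0.135, -0.06, 0.076) [214.3 130.8]
(-0.135, 0.06, 0.076) [200.6 -18. ]
```

View pics/w0.png

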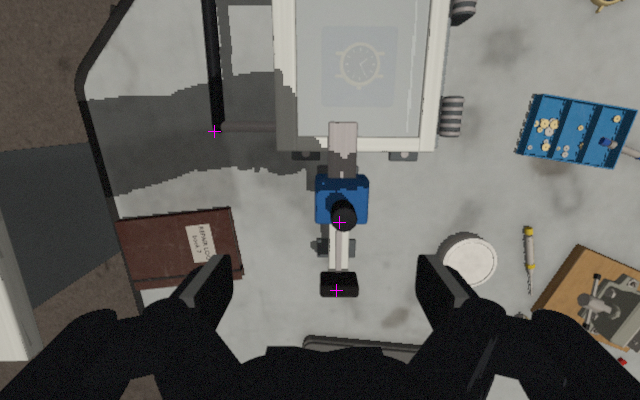

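```bash
python3 - <<'E'
import cv2
from h import *
im=vision.camera("wrist")[:,:,::-1]
cv2.imwrite("pics/w1.png",cv2.resize(im[160:310,260:420],(640,600),interpolation=cv2.INTER_CUBIC))
m=vision.camera_model("wrist"); print(m["fov_y"],m["cx"],m["cy"],np.round(m["hand_eye"],4).tolist())
E
```

```text
65.80699273277108 323.8085057775898 204.06573509777473 [[-0.0002, -0.9613, -0.2754, 0.0699], [1.0, -0.0005, 0.0009, 0.0004], [-0.001, -0.2754, 0.9613, -0.1415], [0.0, 0.0, 0.0, 1.0]]
```

View pics/w1.png

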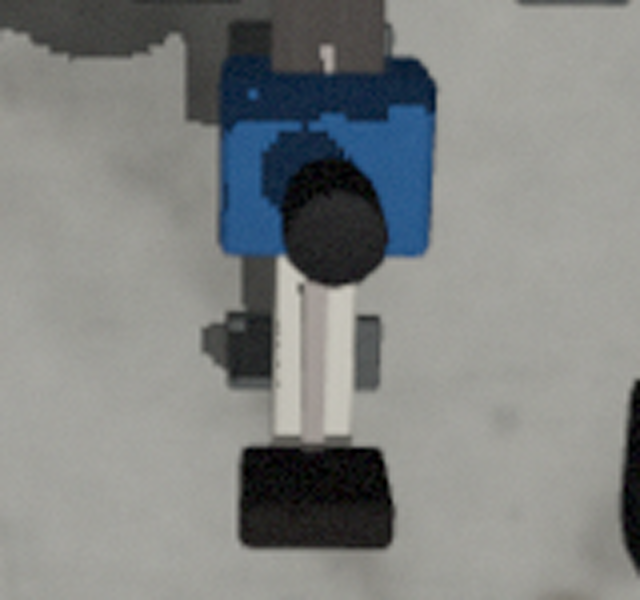

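Request:
send_rows(motion="-1 -1.0 1.6 3 0; -1 -1.0 1.6 7 0; -1 -1.0 1.6 10 0; -1 -1.0 1.6 12.3 0; -1 -1.0 1.6 12.3 0")

```text
clock: 3.6
eef_pos: [0.6031, 0.1021, 0.1041]
tool_rot: [0.712, 0.702, -0.003, -0.002]
ft_force: [-0.8, 0.1, 0.1]
grip_width: 0.0852
grasp_force: 0.0
```

Request:
send_rows(motion="1 0 0 0 0; 1 0 0 0 0; 1 0 0 0 0; 1 0 0 0 0; 1 0 0 0 0")

```text
clock: 4.1
eef_pos: [0.6063, 0.1029, 0.1099]
tool_rot: [0.712, 0.702, 0.001, 0.0]
ft_force: [-2.9, -0.3, 3.6]
grip_width: 0.0201
grasp_force: 58.7
```

Request:
send_rows(motion="1 0 0 0 0; 1 0 0 0 0; 1 0 0 0 0")

```text
clock: 4.4
eef_pos: [0.6063, 0.1029, 0.1099]
tool_rot: [0.712, 0.702, 0.001, 0.0]
ft_force: [-2.6, -0.4, 6.4]
grip_width: 0.0199
grasp_force: 58.8
```

Request:
send_rows(motion="1 -1 0 0 0; 1 -2.2 0 0 0; 1 -3.4 0 0 0; 1 -4.6 0 0 0; 1 -5.4 0 0 0")

```text
clock: 4.9
eef_pos: [0.6051, 0.0488, 0.1099]
tool_rot: [0.712, 0.702, 0.001, -0.0]
ft_force: [-3.0, 2.2, 5.4]
grip_width: 0.0201
grasp_force: 58.9
```

Request:
send_rows(motion="1 -0.2 0 0 0; 1 -0.4 0 0 0; 1 -0.6 0 0 0; 1 -0.8 0 0 0; 1 -0.8 0 0 0")

```text
clock: 5.4
eef_pos: [0.605, 0.041, 0.1099]
tool_rot: [0.712, 0.702, 0.0, -0.0]
ft_force: [-3.2, 0.2, 5.9]
grip_width: 0.0201
grasp_force: 58.9
```

Request:
send_rows(motion="1 -0.2 0 0 0; 1 -0.4 0 0 0; 1 -0.6 0 0 0; 1 -0.7 0 0 0; 1 -0.7 0 0 0")

```text
clock: 5.9
eef_pos: [0.6049, 0.0363, 0.1099]
tool_rot: [0.712, 0.702, 0.002, -0.002]
ft_force: [-2.8, 5.7, 6.1]
grip_width: 0.0197
grasp_force: 58.9
```

Request:
send_rows(motion="1 -0.2 0 0 0; 1 -0.4 0 0 0; 1 -0.4 0 0 0")

```text
clock: 6.2
eef_pos: [0.6048, 0.0361, 0.1099]
tool_rot: [0.711, 0.703, 0.005, -0.004]
ft_force: [-3.0, 15.0, 6.2]
grip_width: 0.0197
grasp_force: 58.8
```

Request:
send_rows(motion="1 0.5 0 0 0; 0 0.5 0 0 0; -1 0.5 0 0 0; -1 0.5 0 0 0; -1 0.5 0 0 0")

```text
clock: 6.7
eef_pos: [0.6052, 0.0342, 0.1081]
tool_rot: [0.713, 0.702, -0.0, -0.0]
ft_force: [-0.6, -0.3, 0.2]
grip_width: 0.0767
grasp_force: 0.0
```

Request:
send_rows(motion="-1 0 0 -3 0; -1 0 0 -8 0; -1 0 0 -11 0; -1 0 0 -11 0")

```text
clock: 7.1
eef_pos: [0.6083, 0.0344, 0.2244]
tool_rot: [0.713, 0.702, 0.004, 0.004]
ft_force: [0.3, 0.5, -0.6]
grip_width: 0.0852
grasp_force: 0.0
```

Request:
send_rows(motion="-1 3 -1.8 0 0; -1 7 -4.2 0 0; -1 11 -6.6 0 0; -1 15 -9 0 0; -1 19.5 -11.5 0 0")

```text
clock: 7.6
eef_pos: [0.4926, 0.2306, 0.2174]
tool_rot: [0.713, 0.701, -0.001, -0.0]
ft_force: [1.1, 0.1, 0.4]
grip_width: 0.0852
grasp_force: 0.0
```

Request:
send_rows(motion="-1 0 0 0 0; -1 0 0 0 0")

```text
clock: 7.8
eef_pos: [0.493, 0.2309, 0.2176]
tool_rot: [0.711, 0.703, -0.001, 0.0]
ft_force: [0.9, 0.1, 0.0]
grip_width: 0.0858
grasp_force: 0.0
```

```bash
python3 - <<'E'
from h import *
from workcell import bot
import cv2
from scipy.spatial.transform import Rotation as R
o=bot.get_obs(); im=vision.camera("wrist"); m=vision.camera_model("wrist")
T=np.eye(4);T[:3,:3]=R.from_quat(o["tool_rot"]).as_matrix();T[:3,3]=o["eef_pos"];T=T@np.array(m["hand_eye"])
p=[.6276,.2300,-.0179]; print(o["eef_pos"])
im=np.ascontiguousarray(im[:,:,::-1])
for q in[(-.02,-.190,.138),(-.02,-.215,.097),(-.135,-.06,.076),(-.135,.06,.076),(-.135,0,.076)]:
    u=proj(m,W(p,q),T);print(q,u.round(1));cv2.drawMarker(im,tuple(int(a) for a in u.round()),(255,0,255),0,12)
cv2.imwrite("pics/w2.png",im)
E
```

```text
[0.49298748 0.23087854 0.21759238]
(-0.02, -0.19, 0.138) [446.8 408.6]
(-0.02, -0.215, 0.097) [429.4 391.8]
(-0.135, -0.06, 0.076) [322.5 249.6]
(-0.135, 0.06, 0.076) [323.1 125.1]
(-0.135, 0, 0.076) [322.8 190.9]
```

View pics/w2.png

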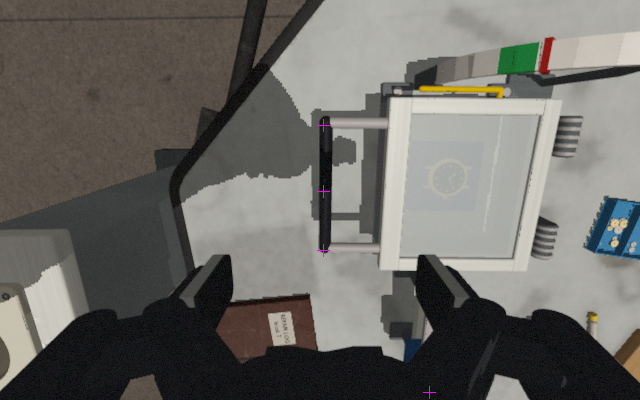

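The bar runs vertically at column 325, rows 118–252, about 1.5 mm from the predicted position. Next I descend on it.

Request:
send_rows(motion="-0.2 0 0.1 3 0; -0.2 0 0.1 6 0; -0.2 0 0.1 8 0; -0.2 0 0.1 9 0; -0.2 0 0.1 9 0")

```text
clock: 8.35
eef_pos: [0.4944, 0.2283, 0.1266]
tool_rot: [0.713, 0.701, -0.002, -0.001]
ft_force: [0.2, 0.0, 0.6]
grip_width: 0.051
grasp_force: 0.0
```

Request:
send_rows(motion="-0.2 0 0 2 0; -0.2 0 0 4.5 0; -0.2 0 0 6.3 0; -0.2 0 0 7.0 0; -0.2 0 0 7.0 0")

```text
clock: 8.85
eef_pos: [0.4951, 0.2297, 0.0583]
tool_rot: [0.713, 0.702, -0.0, -0.0]
ft_force: [0.3, -0.1, -0.2]
grip_width: 0.0512
grasp_force: 0.0
```

Request:
send_rows(motion="1 0 0 0 0; 1 0 0 0 0; 1 0 0 0 0; 1 0 0 0 0; 1 0 0 0 0")

```text
clock: 9.35
eef_pos: [0.4941, 0.2305, 0.0593]
tool_rot: [0.712, 0.702, 0.0, -0.001]
ft_force: [-5.1, -0.0, 6.2]
grip_width: 0.0099
grasp_force: 58.5
```

Request:
send_rows(motion="1 0 0.04 -1.26 0; 1 0 0.15 -2.51 0; 1 0 0.34 -3.76 0; 1 0 0.6 -4.99 0; 1 0 0.94 -6.21 0")

```text
clock: 9.85
eef_pos: [0.5026, 0.2303, 0.1209]
tool_rot: [0.712, 0.702, -0.001, -0.001]
ft_force: [-1.7, 2.8, -2.6]
grip_width: 0.0095
grasp_force: 58.8
```

Request:
send_rows(motion="1 0 0.41 -1.19 0; 1 0 0.89 -2.35 0; 1 0 1.43 -3.49 0; 1 0 2.05 -4.59 0; 1 0 2.73 -5.65 0")

```text
clock: 10.35
eef_pos: [0.528, 0.2297, 0.1776]
tool_rot: [0.712, 0.702, -0.003, -0.003]
ft_force: [-8.7, 1.6, 3.4]
grip_width: 0.0095
grasp_force: 58.5
```

Request:
send_rows(motion="1 0 0.74 -1.01 0; 1 0 1.54 -1.99 0; 1 0 2.40 -2.91 0; 1 0 3.31 -3.78 0; 1 0 4.28 -4.59 0")

```text
clock: 10.85
eef_pos: [0.5699, 0.2288, 0.226]
tool_rot: [0.712, 0.702, -0.002, -0.003]
ft_force: [-14.2, -1.8, 15.6]
grip_width: 0.0094
grasp_force: 58.9
```

Request:
send_rows(motion="1 0 0.66 -0.51 0; 1 0 1.35 -0.99 0; 1 0 1.35 -0.99 0; 1 0 1.35 -0.99 0")

```text
clock: 11.25
eef_pos: [0.5852, 0.2285, 0.2382]
tool_rot: [0.712, 0.702, 0.0, -0.001]
ft_force: [-13.5, -2.5, 18.0]
grip_width: 0.0099
grasp_force: 59.8
```

```bash
python3 - <<'E'
from h import *
import cv2
a=vision.camera("scene")[60:220,200:400,::-1]; b=vision.camera("top")[110:270,160:360,::-1]
cv2.imwrite("pics/u.png",np.hstack([cv2.resize(x,(400,320),interpolation=cv2.INTER_CUBIC) for x in(a,b)]))
cv2.imwrite("pics/u_w.png",vision.camera("wrist")[:,:,::-1])
E
```

```text
(no output)
```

View pics/u_w.png

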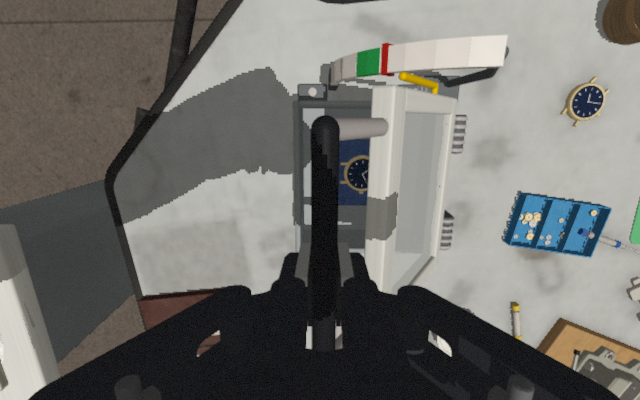

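View pics/u.png

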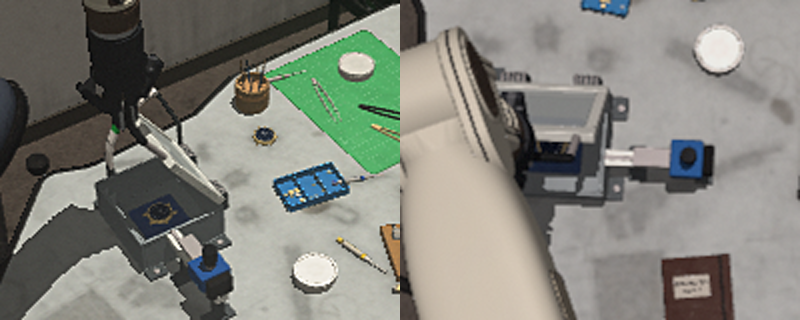

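The pointer tip at (403,75) is past the red mark, the hood is at about 0.98 rad, and the carriage sits against its stop. Next I lower the hood to about 0.69.

Request:
send_rows(motion="1 0 -1.05 0.71 0; 1 0 -2.05 1.47 0; 1 0 -3.0 2.31 0; 1 0 -3.9 3.2 0; 1 0 -4.62 3.97 0")

```text
clock: 11.9
eef_pos: [0.5405, 0.2295, 0.1957]
tool_rot: [0.712, 0.702, 0.001, 0.0]
ft_force: [-4.4, -0.3, 6.6]
grip_width: 0.0096
grasp_force: 60.5
```

Request:
send_rows(motion="1 0 0 0 0; 1 0 0 0 0; 1 0 0 0 0; 1 0 0 0 0; 1 0 0 0 0")

```text
clock: 12.4
eef_pos: [0.5404, 0.2295, 0.1956]
tool_rot: [0.712, 0.702, 0.0, -0.0]
ft_force: [-7.6, 0.2, 8.1]
grip_width: 0.0095
grasp_force: 60.7
```

```bash
python3 - <<'E'
from h import *
from workcell import bot
import cv2
from scipy.spatial.transform import Rotation as R
o=bot.get_obs(); im=vision.camera("wrist"); m=vision.camera_model("wrist")
T=np.eye(4);T[:3,:3]=R.from_quat(o["tool_rot"]).as_matrix();T[:3,3]=o["eef_pos"];T=T@np.array(m["hand_eye"])
p=np.array(o["eef_pos"]); d=p-[.4941,.2305,.0593]; print(p.round(4),np.arctan2(d[2],.21-d[0]),np.hypot(d[2],.21-d[0]),np.abs(o["joint_vel"]).max())
cv2.imwrite("pics/e.png",cv2.resize(im[20:170,280:480,::-1],(800,600),interpolation=cv2.INTER_CUBIC))
E
```

```text
[0.5404 0.2295 0.1956] 0.6941514513800908 0.21298485399322128 0.001459605193831773
```

View pics/e.png

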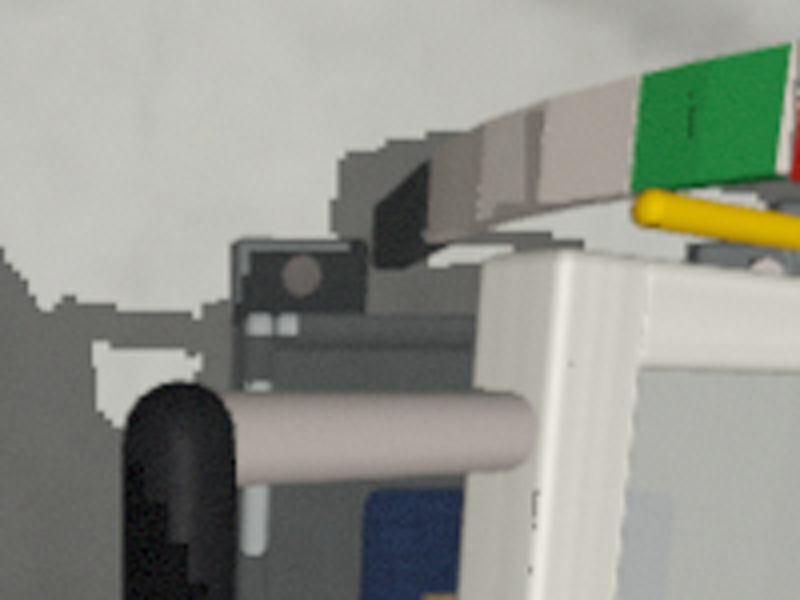

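```bash
python3 - <<'E'
from h import *
from workcell import bot
from scipy.spatial.transform import Rotation as R
o=bot.get_obs(); m=vision.camera_model("wrist")
T=np.eye(4);T[:3,:3]=R.from_quat(o["tool_rot"]).as_matrix();T[:3,3]=o["eef_pos"];T=T@np.array(m["hand_eye"])
p=[.629,.2300,-.0179]
f=lambda r,q,y:((proj(m,W(p,(.075-r*np.cos(q),y,.076+r*np.sin(q))),T)-[280,20])*4).round()
for q in(.56,.76,.80): print("band",q,f(.11,q,.094),f(.11,q,.11))
for q in(.6,.65,.7,.75):print("ptr",q,[f(r,q,.09) for r in(.05,.11,.12)],"barend",f(.21,q,.06))
E
```

```text
band 0.56 [637. 204.] [648.  87.]
band 0.76 [779. 187.] [796.  58.]
band 0.8 [813. 183.] [830.  52.]
ptr 0.6 [array([867., 253.]), array([659., 229.]), array([617., 225.])] barend [ 86. 453.]
ptr 0.65 [array([882., 252.]), array([693., 226.]), array([654., 220.])] barend [138. 458.]
ptr 0.7 [array([897., 251.]), array([729., 222.]), array([693., 216.])] barend [202. 463.]
ptr 0.75 [array([913., 250.]), array([767., 219.]), array([736., 212.])] barend [278. 468.]
```

```bash
python3 -c "
from workcell import workorder; print(workorder.job_done())"
```

```text
the job is handed in; nothing more can be done
None
```

I slid the carriage to its end stop, raised the hood to about 0.98 rad (past the red mark, short of its stop), lowered it to about 0.69 rad in the green band, and handed the job in still gripping the bar; the result wasn't reported back, and I didn't check the loose items individually at the end.

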